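Prime the sample pump by its plunger

ROBOT

A 6-joint arm with a two-finger parallel gripper is mounted at the origin on the work surface. World frame = base frame: x ahead of the robot, y to its left, z up, the work surface at z = 0. Lengths are in m, angles in rad, forces in N, time in s.
With the tool pointing down it reaches from about 0.275 to 0.75 m from the base axis. Payload 10.2 kg.
Tool frame: the origin (TCP) lies at the very end of the fingers, on their centre line; the grasp point (between the pads) lies 19 mm behind it; z points along the fingers, y is the line along which they close (so a half turn about z gives the same grasp; the last joint's range is limited). The gripper opens to 85 mm and grips with 20 to 120 N. Pads are 22 mm wide; open, the fingers measure 114 mm over their backs; the gripper's body (76 mm by 85 mm) begins 54 mm behind the grasp point. The pads swing forward as they close: fully open they stand 13 mm farther back than shut.
Start: joints at [1.011, 0.313, 1.498, -0, 1.331, -0.223], TCP at [0.174, 0.496, 0.231] pointing down, gripper open.
Joint ranges: [-2.94, 2.94], [-0.97, 2.17], [0.19, 2.56], [-1.23, 4.37], [0.02, 3.11], [-2.88, 2.88]. Speed limits (rad/s): [2.39, 2.39, 3.01, 3.14, 3.14, 3.14].

INTERFACE

Orientations are given as a rotation vector (axis times angle).
In Python, from cell import bot gives the robot as it stands.
- The arm moves only by the shell command python3 -m crank 'ROWS' [FORCE]. ROWS is JSON, a list of rows, each a list of 7 numbers: the shift along the tool's x, y, z in mm, then the turn, a rotation vector about the tool's x, y, z in degrees, then the closure, from 0 (fully open) to 1 (shut). In form: [[dx, dy, dz, wx, wy, wz, hand], ...]. A call has 1 to 12 rows; each row is the pose to reach, as a shift and turn from the pose commanded when the call began, along the tool's axes at that moment; what a row does not reach only later rows make up. A row lasts 1/8 s, in which the tool goes at most 62.5 mm and 10.7 degrees, less where a joint would pass 70% of its speed; a pose out of reach is approached as far as the arm can. A call with a gripper value outside its range is refused whole. The fingers move at their own pace and stop on an object; FORCE is the grip in N (left out, the last holds). Time passes only in rows, so rows that repeat a pose let the fingers close. It gives the time, the measured TCP pose, the force, the opening and the grip force at its end, in the units of the state.
- bot.get_obs(): the state, without advancing time (a new reading comes with each control period).
- bot.grab_frame(name): name is "scene" or "top"; returns a dict with "frame" (480x640x3 uint8, red, green, blue), "z_map" (480x640 float32, m along the optical axis (not along the pixel's ray), 0 where there is no reading), "fx", "fy", "cx", "cy" (pixels), "R" (3x3) and "t" (3): a world point X has camera coordinates R X + t. Camera axes: x right, y down, z forward; pixel columns grow to the right and rows downward; lengths in m; the calibration is good to about 2 mm. A picture is of the moment at which its call begins.
- bot.job_done(): hands the job in; it is judged then, once.
The state is a dict: "t": time; "joint_positions": joint angles; "qvel": joint speeds; "joint_efforts": joint torques, N m; "tcp_pos": TCP position; "orientation": TCP orientation; "wrist_force": force on the tool from outside, world axes, zero at the start; "wrist_torque": the same for the moment, N m; "gripper_width": finger opening in m; "gripper_force": force on a finger pad.
Only numpy, scipy, OpenCV 4.12 (cv2) and the standard library are available. Lean on these libraries where they do the work, as an engineer would, in place of code of your own. Each camera call takes 0.05 s, during which the arm holds its last target. There are 200 camera calls.

TASK

Prime the hand pump on the lab bench: push its round plunger cap right down from above with the fingertips and let it spring fully back up, again and again, until the steel indicator pin beside it stands fully out. Stop there with not one stroke more, and leave the plunger up. Do not pinch or lift anything, do not touch the pin, do not shove the pump about, and leave the bottle, measuring cylinder, jar and vial rack alone.

Things in the scene. Friction and masses are not known exactly. Their poses are not given: they have to be found in the camera images.
- pump: White hand pump, a box 110 mm (its x) by 170 mm (its y) by 120 mm high on rubber feet, about 3 kg, standing loose on the bench. Origin: centre of its underside, z up. On its top stand the plunger at y = +35 mm (x = 0) and the indicator pin at y = -40 mm (x = 0). A short steel outlet sticks out of its +x face 34 mm, at y = +35 mm, 50 mm up.
- plunger_top (a point): Centre of the flat top of the plunger's round grey cap (52 mm across, 14 mm thick, on an 18 mm steel stem); 166 mm above the bench when up. It goes down with the cap.
- plunger (a joint): Plunger's downward travel in m: 0 when up, 0.014 at its bottom stop. Its return spring pushes back with about 8 N at the top and 18 N at the bottom (a few N more when pushed fast), and lifts it by itself in about 0.3 s when let go. A stroke counts only if pressed more than about 10 to 11 mm; press it right down. It is safe to rest on the bottom stop.
- pin (a joint): How far the indicator pin has risen, in m: 0 fully in, 0.050 fully out. It starts anywhere from 0 to 0.022. It rises only while the plunger springs back up after a full stroke: 10 mm a stroke (the first stroke may give 5 to 14 mm), in the end through 0.030 and 0.040 to 0.050; it stays up by itself. Three to five strokes are needed.
- pin_top (a point): Centre of the top of the indicator pin, an upright steel pin 16 mm across in a 28 mm steel collar 6 mm high on the pump's top. Its top is 130 mm above the bench when fully in (4 mm above the collar), 180 mm when fully out; then a narrow dark waist (7 mm across, 4 mm high) at its foot shows just above the collar.
- bottle: White plastic bottle, 60 mm across, 135 mm high, standing loose. Origin: centre of its underside.
- cylinder: Clear measuring cylinder, 26 mm across, foot 60 mm across, 150 mm high, standing loose. Origin: centre of its underside.
- jar: Small amber glass jar, 44 mm across, 60 mm high, standing loose. Origin: centre of its underside.
- rack: White block 190 mm (x) by 110 mm (y) by 60 mm high with capped vials standing up to 80 mm, fixed to the bench. Origin: centre of its underside.
Mind the look-alikes: they are no part of the job. Of the things like the pump, leave any that is pink; of the rest the smaller one is meant.

How it is judged:
By the outcome, as a careful person would: the job done as asked, in the order asked, and still so for the second after the job is handed in, with the robot touching nothing.
It also fails if it takes over 48 s, if anything falls off the work surface, if the arm or the gripper's body presses on something with over 40 N, if the wrist force passes 120 N, or if a joint passes its speed limit or range.

## Working session

There is one attempt and no reset: what is moved stays moved. The work goes in short steps, Python scripts to look and compute and a shell command to move; the robot and the scene stay as the last step left them, time stands still between calls to the robot, and variables do not carry over. Pictures are saved under pics/ and viewed, at most 10 in all, crops included, and the job is handed in when it is done.

```bash
mkdir -p pics; ls; python3 - <<'E'
from cell import bot
import cv2,numpy as np
for n in("scene","top"):
    f=bot.grab_frame(n);cv2.imwrite(f"pics/{n}0.png",f["frame"][...,::-1]);np.savez(f"{n}0.npz",**f)
    R=np.array(f["R"]);print(n,f["fx"],f["cx"],f["cy"],(-R.T@f["t"]).round(3),R.round(3).tolist())
o=bot.get_obs();print(o)
E
```

```text
pics
scene 452.2488942681024 319.44560880031696 242.95171272092105 [1.022 0.501 0.678] [[-0.681, 0.732, 0.019], [0.47, 0.456, -0.756], [-0.562, -0.506, -0.654]]
top 547.314342234887 319.60901235899047 243.96618619275782 [0.374 0.052 1.264] [[0.0, -1.0, 0.013], [-0.994, -0.002, -0.113], [0.113, -0.013, -0.993]]
{'t': 0.1, 'joint_positions': array([ 1.01058828e+00,  3.13397616e-01,  1.49833577e+00, -2.79437937e-05,
        1.33100627e+00, -2.23378196e-01]), 'qvel': array([ 0.00059415, -0.00183665, -0.00330831, -0.00050267,  0.00241673,
       -0.00101137]), 'joint_efforts': array([ 1.72636264e-03, -4.12904084e+01, -2.60136974e+01, -2.48014785e-04,
        3.11577387e-03,  1.02320874e-05]), 'tcp_pos': array([0.17339653, 0.49530222, 0.23080002]), 'orientation': array([-5.26513897e-01, -3.09673870e+00,  1.68124018e-03]), 'wrist_force': array([ 0.11214083, -0.0720898 ,  0.53040273]), 'wrist_torque': array([ 0.02896031,  0.02234481, -0.03288462]), 'gripper_force': 0.0, 'gripper_width': 0.08552307417976222}
```

View pics/scene0.png

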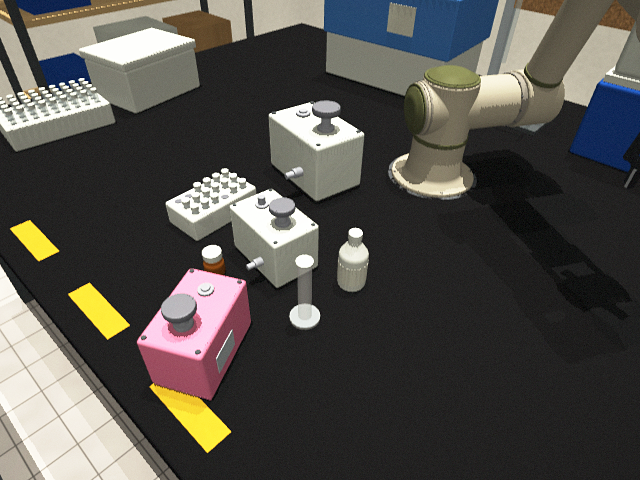

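View pics/top0.png

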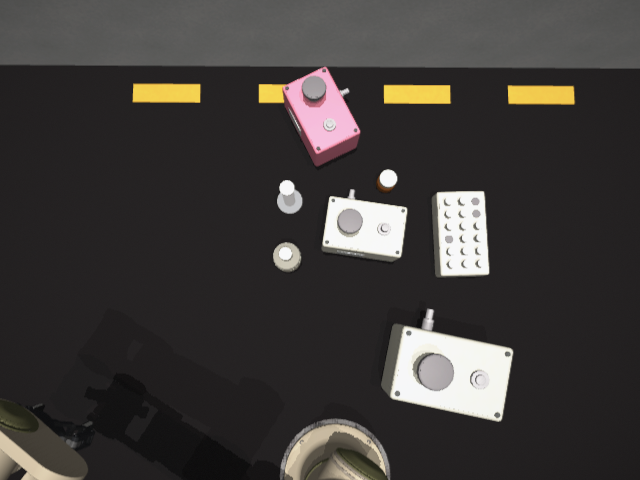

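```bash
cat > h.py <<'E'
import numpy as np,cv2
def ray(f,u,v,z):
    R=np.array(f["R"]);t=np.array(f["t"]).ravel();c=-R.T@t
    d=R.T@np.array([(u-f["cx"])/f["fx"],(v-f["cy"])/f["fy"],1.]);return c+d*(z-c[2])/d[2]
def proj(f,X):
    p=np.array(f["R"])@X+np.array(f["t"]).ravel();return p[0]/p[2]*f["fx"]+f["cx"],p[1]/p[2]*f["fy"]+f["cy"]
E
python3 - <<'E'
from h import *
f=np.load("top0.npz");s=np.load("scene0.npz")
im=f["frame"][...,::-1];g=cv2.cvtColor(im,6)
def cen(g,box,lo,hi):
    x0,y0,x1,y1=box;m=cv2.inRange(g[y0:y1,x0:x1],lo,hi)
    c=max(cv2.findContours(m,0,1)[0],key=cv2.contourArea)
    (x,y),r=cv2.minEnclosingCircle(c);return x+x0,y+y0,r,cv2.contourArea(c)
a=cen(g,(334,204,366,240),60,140);print(a)
P=ray(f,a[0],a[1],.166);print("cap",P)
gs=cv2.cvtColor(s["frame"],cv2.COLOR_RGB2GRAY)
print("cap in scene proj",proj(s,P))
m=cv2.inRange(g[190:270,315:415],150,255);c=max(cv2.findContours(m,0,1)[0],key=cv2.contourArea)
print("box",[ (ray(f,u+315,v+190,.12)).round(4)[:2] for u,v in cv2.boxPoints(cv2.minAreaRect(c))])
print("pin",ray(f,384,228,.14))
z=f["z_map"];print("depth heights",1.264-z[221,350],z[221,350],z[228,384])
a=cv2.resize(im[170:280,300:420],None,fx=3.3,fy=3.3,interpolation=2)
b=cv2.resize(s["frame"][180:290,215:335,::-1],None,fx=3.3,fy=3.3,interpolation=2)
cv2.imwrite("pics/crop.png",np.hstack([a,b]))
from scipy.spatial.transform import Rotation as Ro
from cell import bot
print(Ro.from_rotvec(bot.get_obs()["orientation"]).as_matrix().round(3))
E
```

```text
(348.5, 223.5, 12.020915031433105, 20.0)
cap [ 0.54110953 -0.02099626  0.166     ]
cap in scene proj (np.float64(285.98562172873494), np.float64(203.26273089901775))
box [array([0.5007, 0.0329]), array([0.6274, 0.0141]), array([ 0.6024, -0.1536]), array([ 0.4761, -0.1326])]
pin [ 0.53576768 -0.09644931  0.14      ]
depth heights 0.15177 1.1122301 1.1331332
[[-0.944  0.33  -0.001]
 [ 0.33   0.944 -0.001]
 [ 0.    -0.001 -1.   ]]
```

View pics/crop.png

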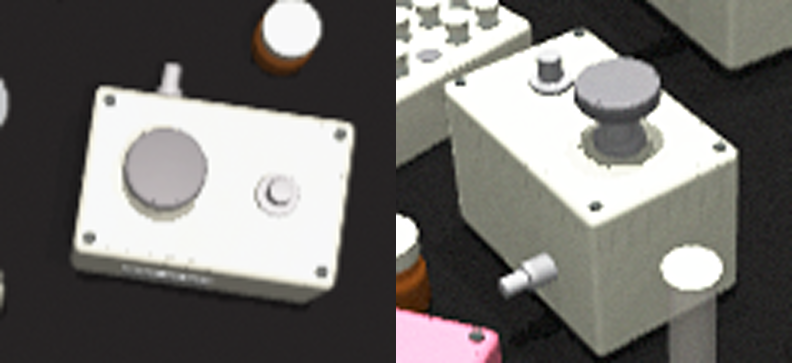

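The candidates in the top view are the pink pump (321,117), the large white pump (450,372) and the small white pump (365,229). Pink is excluded, so the smaller white one is the target. The crop confirms it, with the cap at about (350,220.6) in top and (282,205) in scene, and the pin partly out.

```bash
python3 - <<'E'
from h import *
from cell import bot
from scipy.spatial.transform import Rotation as Ro
f=np.load("top0.npz");s=np.load("scene0.npz")
P=ray(f,350,220.6,.166);Q=ray(s,282,204.8,.166);print(P,Q)
o=bot.get_obs();R=Ro.from_rotvec(o["orientation"]).as_matrix()
T=(P+Q)/2
print("tool shift to cap xy mm",R.T@(T-o["tcp_pos"])*1000)
g=cv2.cvtColor(f["frame"],7)
print(g[221,336:366],g[206:240,350])
# pin pixel radius
print("pin top scene h=.14",ray(s,(548-396)/3.3+215,56/3.3+180,.142), ray(f,300+278/3.3,170+188/3.3,.142))
E
```

```text
[ 0.54706619 -0.02407922  0.166     ] [ 0.54990461 -0.02283321  0.166     ]
tool shift to cap xy mm [-525.47187196 -365.57272937   65.09154164]
[244 123 146 174 178 179 178 179 179 178 178 179 179 179 179 178 178 178
 177 177 176 176 176 175 175 166 153 245 248 248] [248 247 213 156 168 170 171 172 173 174 174 174 177 178 179 179 179 180
 181 182 183 183 184 185 186 179 136 113 163 185 185 232 248 249]
pin top scene h=.14 [ 0.53899128 -0.09758024  0.142     ] [ 0.53763819 -0.09671709  0.142     ]
```

```bash
python3 -m crank '[[-26,-18,0,0,0,0,1],[-79,-55,0,0,0,0,1],[-134,-93,0,0,0,0,1],[-190,-132,0,0,0,0,1],[-246,-171,0,0,0,0,1],[-302,-210,0,0,0,0,1],[-358,-249,0,0,0,0,1],[-414,-288,0,0,0,0,1],[-466,-324,0,0,0,0,1],[-506,-352,0,0,0,0,1],[-525,-365,0,0,0,0,1],[-525,-365,0,0,0,0,1]]' 40
python3 - <<'E'
from h import *
from cell import bot
from scipy.spatial.transform import Rotation as Ro
o=bot.get_obs();R=Ro.from_rotvec(o["orientation"]).as_matrix()
print(R.T@(np.array([.5485,-.0235,.166])-o["tcp_pos"])*1000,o["wrist_force"],R.round(3).tolist())
f=bot.grab_frame("scene");cv2.imwrite("pics/s1.png",cv2.resize(f["frame"][100:300,180:400,::-1],None,fx=3,fy=3))
E
```

```text
t: 1.6
tcp_pos: [0.5492, -0.0248, 0.2302]
orientation: [-0.531, -3.095, 0.0]
wrist_force: [0.5, 1.0, -0.4]
gripper_width: 0.0001
gripper_force: 0.0
[ 0.9825649   1.06293002 64.18645649] [ 0.50467184  1.01918268 -0.43278215] [[-0.943, 0.334, -0.001], [0.334, 0.943, 0.0], [0.001, -0.0, -1.0]]
```

View pics/s1.png

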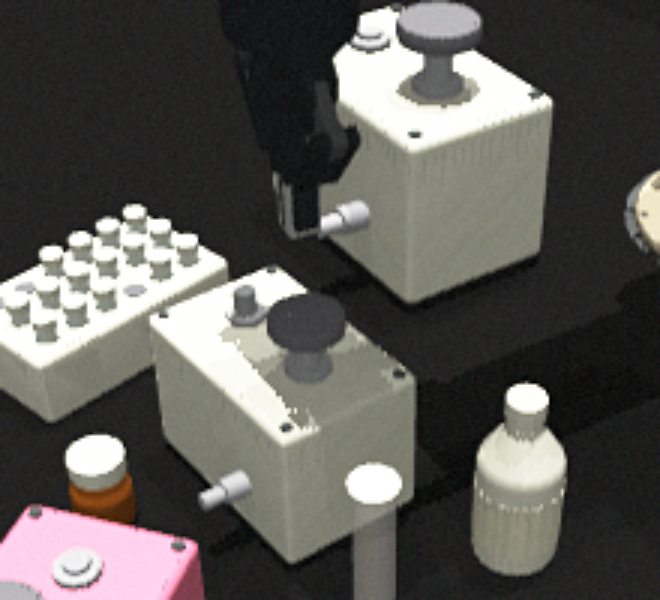

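The shut fingers hang straight above the cap (crop 305,310), and the pin at crop (245,300) is partly out and clear of them. Now the first press.

```bash
python3 -m crank '[[1,1,25,0,0,0,1],[1,1,50,0,0,0,1],[1,1,60,0,0,0,1],[1,1,66,0,0,0,1],[1,1,72,0,0,0,1],[1,1,77,0,0,0,1],[1,1,79,0,0,0,1],[1,1,79,0,0,0,1]]'
```

```text
t: 2.65
tcp_pos: [0.5478, -0.0206, 0.1547]
orientation: [0.525, 3.096, 0.0]
wrist_force: [-7.0, 3.2, 14.9]
gripper_width: 0.0001
gripper_force: 7.5
```

```bash
python3 -m crank '[[0,0,3,0,0,0,1],[0,0,6,0,0,0,1],[0,0,6,0,0,0,1]]'
```

```text
t: 3.02
tcp_pos: [0.5481, -0.0206, 0.1518]
orientation: [0.524, 3.094, -0.0]
wrist_force: [-18.1, 4.9, 39.1]
gripper_width: -0.0001
gripper_force: 19.6
```

```bash
python3 -m crank '[[0,0,-12,0,0,0,1],[0,0,-24,0,0,0,1],[0,0,-35,0,0,0,1],[0,0,-35,0,0,0,1],[0,0,-35,0,0,0,1],[0,0,-35,0,0,0,1]]'
python3 - <<'E'
from h import *
from cell import bot
f=bot.grab_frame("scene");cv2.imwrite("pics/s2.png",cv2.resize(f["frame"][170:290,210:340,::-1],None,fx=4.5,fy=4.5))
E
```

```text
t: 3.78
tcp_pos: [0.5476, -0.0212, 0.1808]
orientation: [-0.527, -3.096, -0.0]
wrist_force: [0.2, 0.2, -0.1]
gripper_width: -0.0
gripper_force: 0.0
```

View pics/s2.png

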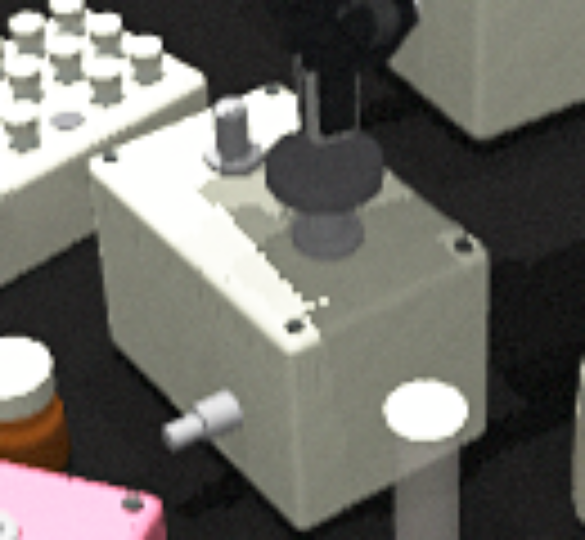

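The pin top is now at crop (231,105), i.e. scene (261.3,193.3), and the cap is back up under the fingers. I'll measure the pin height.

```bash
cat >> h.py <<'E'
def pinh(tag):
    from cell import bot
    f=bot.grab_frame("scene");g=cv2.cvtColor(f["frame"],7).astype(int)
    # fully-rendered predictions of pin-top centre for reference, and gray column along pin axis
    for h in (.13,.14,.15,.16,.17,.18): print(h,np.round(proj(f,np.array([.5383,-.0972,h])),1),end=" ")
    print();print(tag,[ (v,g[v,258:266].tolist()) for v in range(174,208)])
E
python3 - <<'E'
from h import *
pinh("p1")
s=np.load("scene0.npz");g=cv2.cvtColor(s["frame"],7);print([(v,g[v,258:266].tolist()) for v in range(190,208)])
E
```

```text
0.13 [261.8 201.7] 0.14 [261.5 197.7] 0.15 [261.2 193.7] 0.16 [260.9 189.6] 0.17 [260.5 185.4] 0.18 [260.2 181.2] 
p1 [(174, [34, 31, 36, 31, 37, 31, 34, 29]), (175, [35, 33, 35, 39, 36, 31, 38, 31]), (176, [34, 35, 35, 28, 32, 37, 35, 33]), (177, [34, 35, 35, 35, 30, 34, 32, 41]), (178, [36, 31, 33, 33, 33, 38, 36, 30]), (179, [34, 36, 33, 35, 38, 36, 34, 36]), (180, [36, 34, 32, 34, 33, 37, 35, 35]), (181, [36, 35, 34, 39, 41, 29, 37, 32]), (182, [32, 32, 31, 36, 31, 35, 34, 36]), (183, [35, 39, 36, 35, 35, 35, 30, 35]), (184, [30, 36, 32, 34, 35, 35, 36, 33]), (185, [33, 34, 38, 33, 29, 28, 36, 40]), (186, [41, 36, 39, 32, 37, 32, 35, 36]), (187, [37, 34, 32, 38, 40, 35, 36, 36]), (188, [41, 36, 34, 35, 30, 37, 32, 37]), (189, [34, 32, 35, 33, 36, 31, 29, 24]), (190, [30, 30, 25, 25, 24, 21, 25, 126]), (191, [26, 52, 108, 109, 107, 118, 255, 255]), (192, [121, 224, 231, 233, 228, 218, 255, 255]), (193, [231, 252, 250, 251, 215, 198, 210, 255]), (194, [254, 251, 213, 216, 149, 148, 130, 255]), (195, [199, 205, 136, 145, 142, 120, 105, 255]), (196, [85, 104, 114, 117, 116, 81, 95, 2
[... 626 characters left out ...]
, [135, 255, 255, 255, 255, 255, 255, 255]), (194, [252, 255, 255, 254, 253, 253, 255, 255]), (195, [252, 248, 241, 242, 243, 245, 251, 255]), (196, [242, 242, 241, 244, 243, 243, 238, 255]), (197, [218, 242, 248, 247, 251, 234, 175, 241]), (198, [124, 184, 204, 206, 206, 152, 83, 224]), (199, [79, 80, 96, 105, 87, 86, 89, 227]), (200, [86, 88, 101, 100, 89, 93, 85, 209]), (201, [79, 93, 103, 102, 100, 93, 87, 147]), (202, [80, 93, 101, 102, 97, 95, 86, 101]), (203, [127, 94, 101, 104, 98, 93, 88, 176]), (204, [179, 109, 89, 95, 92, 86, 142, 243]), (205, [222, 203, 192, 177, 226, 203, 236, 255]), (206, [217, 235, 242, 240, 254, 237, 241, 206]), (207, [142, 170, 193, 197, 194, 175, 158, 81])]
```

Pin is about 20 mm out after stroke 1, so three more strokes are expected. The pump edges have not moved.

```bash
python3 -m crank '[[0,0,10,0,0,0,1],[0,0,18,0,0,0,1],[0,0,25,0,0,0,1],[0,0,31,0,0,0,1],[0,0,35,0,0,0,1],[0,0,35,0,0,0,1],[0,0,35,0,0,0,1]]'
python3 -m crank '[[0,0,-12,0,0,0,1],[0,0,-24,0,0,0,1],[0,0,-35,0,0,0,1],[0,0,-35,0,0,0,1],[0,0,-35,0,0,0,1]]'
python3 -c "from h import *;pinh('p2')" | grep -o "p2.*"
```

```text
t: 4.75
tcp_pos: [0.5481, -0.0212, 0.1518]
orientation: [0.525, 3.093, -0.001]
wrist_force: [-19.4, 3.5, 49.1]
gripper_width: -0.0001
gripper_force: 24.4
t: 5.38
tcp_pos: [0.5476, -0.0212, 0.1807]
orientation: [-0.526, -3.096, -0.0]
wrist_force: [0.1, 0.2, 0.3]
gripper_width: 0.0001
gripper_force: 0.0
p2 [(174, [37, 32, 33, 29, 32, 30, 31, 29]), (175, [32, 33, 32, 33, 31, 36, 32, 34]), (176, [37, 38, 33, 38, 34, 35, 34, 29]), (177, [39, 28, 32, 35, 35, 34, 31, 35]), (178, [36, 31, 38, 32, 37, 34, 35, 31]), (179, [35, 30, 36, 31, 36, 34, 36, 32]), (180, [33, 35, 36, 33, 37, 36, 36, 36]), (181, [32, 33, 36, 34, 34, 37, 32, 32]), (182, [29, 35, 34, 37, 34, 42, 35, 35]), (183, [38, 34, 34, 35, 36, 35, 36, 38]), (184, [34, 33, 37, 38, 35, 28, 36, 36]), (185, [35, 36, 35, 33, 32, 36, 35, 35]), (186, [27, 31, 25, 22, 31, 33, 32, 35]), (187, [30, 105, 115, 162, 57, 62, 32, 36]), (188, [222, 228, 229, 246, 219, 131, 48, 30]), (189, [255, 249, 249, 253, 217, 156, 66, 23]), (190, [252, 242, 215, 218, 153, 146, 74, 126]), (191, [207, 187, 139, 147, 127, 103, 99, 255]), (192, [98, 99, 117, 112, 94, 85, 114, 255]), (193, [91, 89, 92, 96, 85, 80, 111, 255]), (194, [92, 93, 96, 92, 98, 85, 102, 255]), (195, [82, 93, 92, 98, 93, 85, 95, 255]), (196, [77, 96, 97, 97, 91, 82, 95, 255]), (197, [78, 92, 94, 96, 93, 85, 92, 249]), (198, [85, 90, 98, 94, 93, 83, 87, 231]), (199, [80, 89, 95, 96, 95, 85, 86, 228]), (200, [79, 91, 94, 99, 93, 85, 89, 212]), (201, [75, 91, 95, 97, 94, 90, 85, 144]), (202, [78, 86, 93, 97, 95, 91, 83, 93]), (203, [131, 85, 93, 96, 97, 85, 82, 106]), (204, [186, 108, 94, 96, 90, 92, 95, 133]), (205, [223, 119, 89, 96, 119, 116, 122, 141]), (206, [211, 119, 107, 108, 152, 149, 147, 115]), (207, [138, 98, 112, 112, 132, 118, 120, 92])]
```

Pin top is at row ~189.2, about 30 mm. Stroke 3.

```bash
python3 -m crank '[[0,0,10,0,0,0,1],[0,0,18,0,0,0,1],[0,0,25,0,0,0,1],[0,0,31,0,0,0,1],[0,0,34,0,0,0,1],[0,0,34,0,0,0,1],[0,0,34,0,0,0,1]]'
python3 -m crank '[[0,0,-12,0,0,0,1],[0,0,-24,0,0,0,1],[0,0,-34,0,0,0,1],[0,0,-34,0,0,0,1],[0,0,-34,0,0,0,1]]'
python3 -c "from h import *;pinh('p2')" | grep -oE "\((17[7-9]|18.), [^)]*"
```

```text
t: 6.3
tcp_pos: [0.548, -0.0212, 0.1518]
orientation: [0.525, 3.094, -0.001]
wrist_force: [-17.9, 2.9, 42.0]
gripper_width: -0.0001
gripper_force: 21.2
t: 6.92
tcp_pos: [0.5476, -0.0211, 0.1807]
orientation: [-0.526, -3.096, -0.0]
wrist_force: [-0.8, -0.0, 0.6]
gripper_width: 0.0001
gripper_force: 0.0
(177, [31, 37, 36, 35, 35, 34, 35, 26]
(178, [39, 34, 38, 35, 39, 31, 35, 36]
(179, [39, 37, 32, 32, 35, 34, 32, 40]
(180, [37, 35, 36, 32, 33, 37, 33, 38]
(181, [35, 38, 36, 36, 34, 34, 34, 33]
(182, [27, 23, 25, 25, 25, 30, 33, 35]
(183, [102, 115, 172, 163, 106, 56, 29, 34]
(184, [233, 229, 244, 245, 232, 126, 29, 32]
(185, [253, 249, 250, 216, 219, 158, 41, 35]
(186, [252, 214, 215, 152, 157, 143, 48, 33]
(187, [197, 134, 139, 128, 128, 107, 57, 31]
(188, [89, 105, 112, 92, 93, 91, 62, 26]
(189, [93, 90, 92, 92, 90, 87, 63, 18]
```

Pin top is at row ~185, about 40 mm, so one more stroke. I'll then retreat upward and look.

```bash
python3 -m crank '[[0,0,10,0,0,0,1],[0,0,18,0,0,0,1],[0,0,25,0,0,0,1],[0,0,31,0,0,0,1],[0,0,34,0,0,0,1],[0,0,34,0,0,0,1],[0,0,34,0,0,0,1]]'
python3 -m crank '[[0,0,-12,0,0,0,1],[0,0,-24,0,0,0,1],[0,0,-34,0,0,0,1],[0,0,-50,0,0,0,1],[0,0,-80,0,0,0,1],[0,0,-84,0,0,0,1],[0,0,-84,0,0,0,1]]'
python3 -c "
from h import *;pinh('p2')
from cell import bot
f=bot.grab_frame('scene');cv2.imwrite('pics/s5.png',cv2.resize(f['frame'][160:290,200:340,::-1],None,fx=4.5,fy=4.5))
" | grep -oE "\((17[7-9]|18.|20.), [^)]*"
```

```text
t: 7.85
tcp_pos: [0.548, -0.0212, 0.1518]
orientation: [0.525, 3.094, -0.001]
wrist_force: [-17.2, 2.9, 42.2]
gripper_width: 0.0
gripper_force: 21.1
t: 8.72
tcp_pos: [0.5476, -0.0212, 0.2309]
orientation: [-0.527, -3.097, -0.0]
wrist_force: [-1.0, 0.2, 0.2]
gripper_width: 0.0001
gripper_force: 0.0
(177, [35, 27, 31, 32, 33, 36, 38, 38]
(178, [29, 21, 17, 27, 24, 30, 39, 29]
(179, [113, 222, 223, 169, 164, 30, 30, 36]
(180, [233, 255, 255, 186, 189, 65, 27, 34]
(181, [250, 214, 215, 149, 160, 124, 31, 40]
(182, [255, 146, 156, 160, 149, 115, 36, 31]
(183, [205, 124, 132, 131, 111, 83, 46, 34]
(184, [88, 92, 96, 87, 93, 87, 51, 33]
(185, [90, 94, 97, 93, 91, 85, 56, 34]
(186, [93, 99, 98, 93, 92, 89, 52, 38]
(187, [90, 98, 94, 98, 91, 87, 62, 34]
(188, [91, 97, 101, 95, 93, 84, 65, 31]
(189, [99, 98, 93, 96, 86, 87, 67, 19]
(200, [76, 90, 98, 94, 99, 88, 87, 232]
(201, [145, 88, 94, 94, 97, 86, 88, 192]
(202, [140, 86, 91, 101, 95, 82, 81, 134]
(203, [189, 82, 83, 81, 77, 75, 89, 137]
(204, [238, 193, 83, 80, 81, 88, 122, 136]
(205, [240, 186, 92, 98, 120, 121, 141, 140]
(206, [183, 120, 111, 104, 139, 134, 138, 118]
(207, [98, 106, 112, 102, 119, 113, 109, 86]
```

View pics/s5.png

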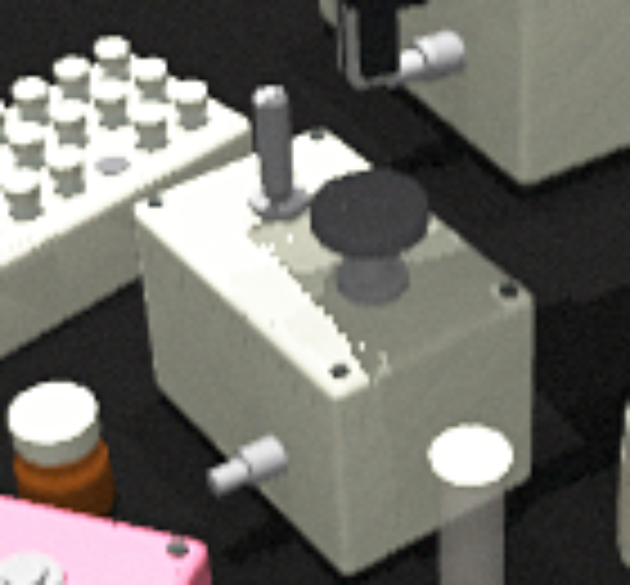

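The pin stands tall at crop (270,95), top at row ~181, which is 180 mm. The dark waist shows at rows 203–204, the cap is up at (370,210), and the fingers are clear.

```bash
python3 -c "
from cell import bot
print(bot.job_done())"
```

```text
the job is handed in; nothing more can be done
None
```

I primed the small white pump with four full strokes and handed the job in at about 9 s: the indicator pin is fully out with its dark waist showing, the plunger is up, and the gripper is clear of everything.

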